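# Scan the tall carton and dock the scanner

## Robot

A 6-joint arm with a two-finger parallel gripper is mounted at the origin on a cart in front of the work surface, level with it; the furniture and walls round the work are solid. World frame = base frame: x ahead of the robot, y to its left, z up, the work surface at z = 0. Lengths are in m, angles in degrees, forces in N, time in s.
With the tool pointing down it reaches from about 0.3 to 0.75 m from the base axis. Payload 8.5 kg.
Tool frame: the origin (TCP) lies at the very end of the fingers, on their centre line; the grasp point (between the pads) lies 19 mm behind it; z points along the fingers, y is the line along which they close (so a half turn about z gives the same grasp; the last joint's range is limited). The gripper opens to 85 mm and grips with 20 to 120 N. Pads are 22 mm wide; open, the fingers measure 114 mm over their backs; the gripper's body (76 mm by 85 mm) begins 54 mm behind the grasp point. The pads swing forward as they close: fully open they stand 13 mm farther back than shut.
Start: joints at [-80.059, 21.807, 74.336, -0, 83.858, -12.336], TCP at [0.208, -0.509, 0.231] pointing down, gripper open.
Joint ranges: [-178.18, 178.18], [-50.72, 133.34], [12.68, 142.11], [-81.47, 261.47], [9.98, 163.14], [-165.26, 165.26]. Speed limits (degrees/s): [136.94, 136.94, 180, 180, 180, 180].

## Interface

Orientations are given as a 3x3 rotation matrix whose columns are the frame's x, y, z axes.
In Python, from rig import env, optics, spotter gives the robot as it stands.
- The arm moves only by the shell command python3 -m crank 'ROWS' [FORCE]. ROWS is JSON, one flat list of numbers, 5 for each row, row after row: the finger opening in cm, from 0 to 8.54, then the shift along the tool's x, y, z in cm, then the turn about the tool's z in rad. A call has exactly 8 rows; each row shifts and turns the commanded pose from where the row before left it, along the tool's axes as they then stand; what a row does not reach is not made up. A row lasts 1/12 s, in which the tool goes at most 41.7 mm and 7.16 degrees, less where a joint would pass 70% of its speed; a pose out of reach is approached as far as the arm can. A call is refused whole if a number of a shift passes 4.17 or a number of a turn 0.125, either way. A call with a gripper value outside its range is refused whole. The fingers move at their own pace and stop on an object; FORCE is the grip in N (left out, the last holds). Time passes only in rows, so rows that do not move let the fingers close, or fill a call up. It gives the time, the measured TCP pose, the force, the opening and the grip force at its end, in the units of the state.
- env.observe(): the state, without advancing time (a new reading comes with each control period).
- optics.get_image(name): name is "scene" or "top"; returns a dict with "color" (480x640x3 uint8, red, green, blue), "intrinsics" (3x3 intrinsics, pixels), "pose" (4x4, takes a point from camera to world coordinates). Camera axes: x right, y up, looking along -z (the intrinsics and any distortion apply to the point x, -y, -z); pixel columns grow to the right and rows downward; lengths in m; the calibration is good to about 2 mm. A picture is of the moment at which its call begins. There is no depth.
- env.close_job(): hands the job in; it is judged then, once.
Trained networks look in a picture, given as the dict that the camera call returned (one of the last four; its "shot" number tells which), for a name from the list of things; names that differ only in an ending like _2 or _b are one class to them, and where a whole thing is asked for, a point or a joint stands for the part that bears it (a point fixed in the world has none). Each returns a list of dicts, best first, with "score" (0 to 1); they miss things now and then, are a little off and sometimes report something else, mostly with a low value. They report only what shows in the picture. A call takes as long as a camera call. They do not tell look-alikes from the thing itself.
- spotter.look_for(picture, query): "at" ([column, row] as shares, 0 to 1, of the picture: columns of its width, rows of its height, amid what is visible of it).
The state is a dict: "time_s": time; "q": joint angles; "qvel": joint speeds; "joint_efforts": joint torques, N m; "position": TCP position; "tool_rot": TCP orientation; "ft_force": force on the tool from outside, world axes, zero at the start; "wrist_torque": the same for the moment, N m; "grip_width": finger opening in m; "gripper_force": force on a finger pad.
Only numpy, scipy, OpenCV 4.12 (cv2) and the standard library are available. Lean on these libraries where they do the work, as an engineer would, in place of code of your own. Each camera call takes 0.05 s, during which the arm holds its last target. There are 200 camera calls.

## Task

Pick up the hand scanner, point its window squarely at the middle of the barcode label on the taller of the two small cartons from about 8 cm away, and hold it steady there, level and upright, for two seconds. Then lay the scanner, right way up, on the middle of the flat charging pad and let go. Do not shift either of these cartons.

Things in the scene. Friction and masses are not known exactly. Their poses are not given: they have to be found in the camera images.
- scanner_mid (a point): Grey hand scanner, 120 mm long, 0.12 kg, lying on its flat underside. Rear 90 mm: straight handle 30 wide, 34 high; front: wider head 48 wide, 40 high. This point: middle of its length, on the handle, 17 mm above the underside, near the centre of mass; handle is straight from 60 mm behind it to 26 mm ahead. x forward out of the window along the beam, y to its left, z up.
- scanner_window (a point): Centre of the dark reading window in the front of the scanner's head: 60 mm ahead (+x) of scanner_mid and 3 mm higher. The beam leaves here along +x. Axes as scanner_mid.
- tall_carton_label (a point): Centre of the white barcode label (56 x 38 mm) on the front of the tall cardboard carton (80 wide, 50 deep, 130 mm high, loose, 0.45 kg), 80 mm above the counter, mid-width. x points into the carton square to the label (a scanner facing it squarely has its x along this x), y along the label's width, z up.
- low_carton_label (a point): Centre of the like label on the low carton (110 wide, 50 deep, 70 mm high, loose, 0.4 kg), 36 mm above the counter; not to be scanned. Axes as for the tall one. The cartons stand side by side at the back of the free counter, either one on the left.
- pad_top (a point): Centre of the top of the black charging pad, a flat plate fixed to the counter at the right, 140 mm long (x), 80 mm wide (y), its top 12 mm above the counter; z up. Between it and the cartons stand a heap of letters 20 mm high and, behind, fixed parcels 160 mm high (front faces from x = 0.54): carry the scanner past in front of or well above them.
Mind the look-alikes: they are no part of the job. Leave any purple look-alike of the part that bears tall_carton_label alone.

How it is judged:
By the outcome, as a careful person would: the job done as asked, in the order asked, and still so for the second after the job is handed in, with the robot touching nothing.
It also fails if it takes over 51 s, if anything falls off the work surface, if the arm or the gripper's body presses on something with over 40 N, if the wrist force passes 120 N, or if a joint passes its speed limit or range.

## Working session

There is one attempt and no reset: what is moved stays moved. The work goes in short steps, Python scripts to look and compute and a shell command to move; the robot and the scene stay as the last step left them, time stands still between calls to the robot, and variables do not carry over. Pictures are saved under pics/ and viewed, at most 10 in all, crops included, and the job is handed in when it is done.

```bash
mkdir -p pics; ls
cat > h.py <<'E'
import numpy as np, cv2
from rig import env, optics, spotter
def ray(p,uv):
    K=np.array(p["intrinsics"]);T=np.array(p["pose"])
    d=np.array([(uv[0]-K[0,2])/K[0,0],-(uv[1]-K[1,2])/K[1,1],-1.])
    return T[:3,3],T[:3,:3]@d
def onz(p,uv,z):
    o,d=ray(p,uv);return o+d*(z-o[2])/d[2]
def proj(p,X):
    K=np.array(p["intrinsics"]);T=np.array(p["pose"])
    c=T[:3,:3].T@(np.array(X)-T[:3,3]);return np.array([K[0,2]+K[0,0]*c[0]/-c[2],K[1,2]-K[1,1]*c[1]/-c[2]])
def save(p,n): cv2.imwrite("pics/"+n,cv2.cvtColor(p["color"],cv2.COLOR_RGB2BGR))
E
python3 - <<'E'
from h import *
Z=dict(scanner_mid=.017,scanner_window=.02,tall_carton_label=.08,low_carton_label=.036,pad_top=.012)
for c in("scene","top"):
    p=optics.get_image(c);save(p,c+"0.png");print(c,p.keys(),np.round(p["intrinsics"],1).tolist(),np.round(p["pose"],3).tolist())
    for n in Z:
        for r in spotter.look_for(p,n)[:4]:
            uv=np.array(r["at"])*[640,480];print(n,round(r["score"],2),uv.round(1),onz(p,uv,Z[n]).round(3))
s=env.observe();print(s["time_s"],np.round(s["tool_rot"],3).tolist(),s["position"])
E
```

```text
pics
scene dict_keys(['color', 'intrinsics', 'pose', 'shot']) [[534.2, 0.0, 320.3], [0.0, 534.2, 238.4], [0.0, 0.0, 1.0]] [[-0.792, 0.364, -0.49, -0.21], [-0.61, -0.502, 0.613, 0.907], [-0.023, 0.784, 0.62, 0.949], [0.0, 0.0, 0.0, 1.0]]
scanner_mid 0.71 [299.2 278.8] [0.468 0.15  0.017]
scanner_window 0.96 [302.7 280.8] [0.453 0.153 0.02 ]
tall_carton_label 0.77 [229.2 276.8] [0.563 0.296 0.08 ]
tall_carton_label 0.74 [222.  332.1] [0.449 0.431 0.08 ]
low_carton_label 0.57 [173.5 333.2] [0.569 0.475 0.036]
pad_top 0.56 [388.7 197.4] [ 0.483 -0.308  0.012]
top dict_keys(['color', 'intrinsics', 'pose', 'shot']) [[539.1, 0.0, 323.4], [0.0, 539.1, 239.6], [0.0, 0.0, 1.0]] [[-0.022, 0.993, -0.117, 0.3], [-1.0, -0.021, 0.007, 0.067], [0.005, 0.117, 0.993, 1.635], [0.0, 0.0, 0.0, 1.0]]
scanner_mid 0.92 [292.8 252.8] [0.453 0.149 0.017]
scanner_window 0.66 [290.2 250.8] [0.459 0.156 0.02 ]
tall_carton_label 0.92 [197.5 251.4] [0.457 0.421 0.08 ]
tall_carton_label 0.84 [241.2 208.3] [0.581 0.294 0.08 ]
low_carton_label 0.67 [179.6 213.2] [0.578 0.486 0.036]
pad_top 0.76 [443.4 258.7] [ 0.425 -0.306  0.012]
0.6 [[0.925, 0.379, 0.0], [0.379, -0.925, 0.0], [0.0, -0.0, -1.0]] [ 0.20849223 -0.50892805  0.23131077]
```

View pics/scene0.png

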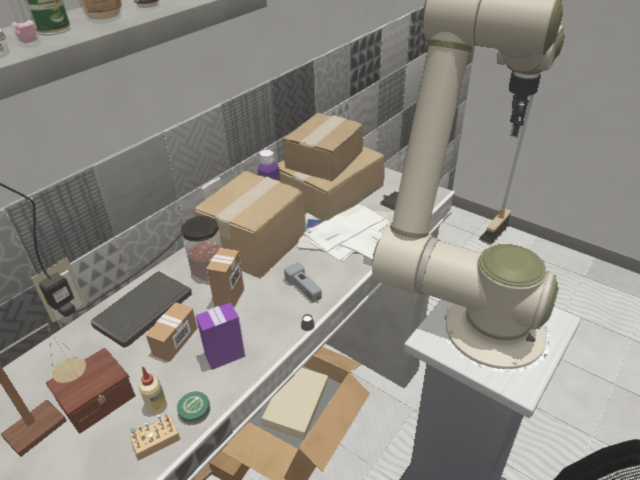

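View pics/top0.png

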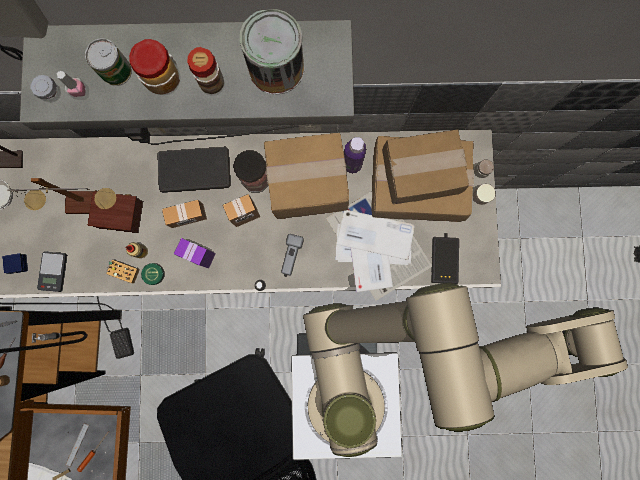

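The scene view shows a brown tall carton at (229,277) and the purple look-alike at (222,335). They are at (241,208) and (195,252) in the top view. The brown one fits: it's cardboard and stands beside the low carton (173,333) at the back. The scanner is at top (292,255) with its head at the far end, and the pad is at top (445,258). I'll confirm with an enlarged crop.

Run:
```python
import cv2,numpy as np
a=cv2.imread("pics/top0.png")[185:285,160:310];b=cv2.imread("pics/scene0.png")[235:335,185:335]
a=cv2.resize(a,(800,533),interpolation=cv2.INTER_CUBIC);b=cv2.resize(b,(800,533),interpolation=cv2.INTER_CUBIC)
cv2.imwrite("pics/ct.png",a);cv2.imwrite("pics/cs.png",b)
```

```text
(no output)
```

View pics/ct.png

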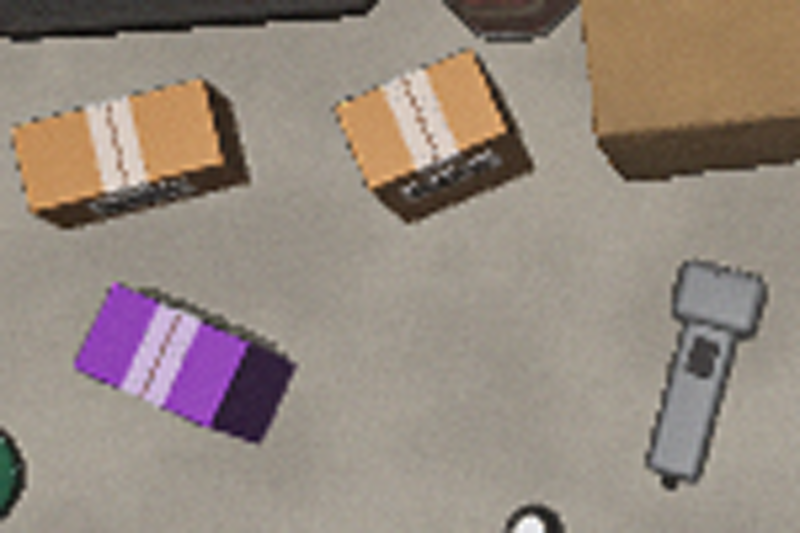

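View pics/cs.png

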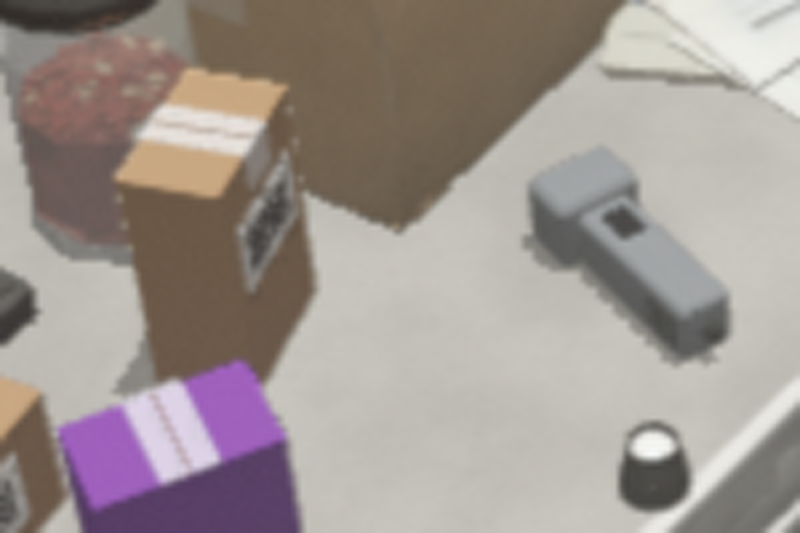

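Confirmed: the brown carton at ct (420,130) is tall and has its label facing the robot. The purple one is the decoy. Scanner window end is at ct (725,268), tail at (674,475). Now I'll compute the poses.

```bash
cat > m.py <<'E'
from h import *
p=optics.get_image("top");img=p["color"]
f=lambda c:np.array(c)/5.3333+[159.6,184.6]
A,B,C,D=[onz(p,f(c),.13) for c in((338,107),(473,50),(508,130),(372,187))]
print("tall dims",np.linalg.norm(B-A),np.linalg.norm(C-D),np.linalg.norm(A-D),np.linalg.norm(B-C))
E0,F0=onz(p,f((408,222)),0),onz(p,f((532,172)),0)
print("front top mid",((C+D)/2).round(4),"front bottom mid",((E0+F0)/2).round(4),np.linalg.norm(F0-E0))
for a,b in((D,C),(A,B),(E0,F0)):
    d=b-a; print("yaw of into-x",np.degrees(np.arctan2(d[0],-d[1])))  # right is -y ; into = rot
d=(A+B-C-D);print("yaw depth",np.degrees(np.arctan2(d[1],d[0])))
H=(onz(p,f((685,262)),.036)+onz(p,f((765,275)),.036))/2;Tt=(onz(p,f((650,468)),.030)+onz(p,f((698,478)),.030))/2
d=H-Tt;print("scanner H,T",H.round(4),Tt.round(4),np.linalg.norm(d),np.degrees(np.arctan2(d[1],d[0])),"mid",((H+Tt)/2).round(4))
# masks
g=cv2.cvtColor(img,cv2.COLOR_RGB2GRAY)
m=(g[225:292,425:470]<70).astype(np.uint8);n,l,s,c=cv2.connectedComponentsWithStats(m)
i=1+np.argmax(s[1:,4]);cn=cv2.findContours((l==i).astype(np.uint8),0,2)[0][0]
r=cv2.minAreaRect(cn);bx=cv2.boxPoints(r)+[425,225];print("pad",r[1],bx.round(1).tolist())
W=np.array([onz(p,b,.012) for b in bx]);print(W.round(4).tolist(),W.mean(0))
E
python3 m.py
```

```text
tall dims 0.07751922248291375 0.07775493132592697 0.04692066674412853 0.04725412787699445
front top mid [0.5544 0.2846 0.13  ] front bottom mid [0.5537 0.2863 0.    ] 0.07648936753487547
yaw of into-x 21.935201980489634
yaw of into-x 22.179519815508932
yaw of into-x 21.093005340724666
yaw depth 22.646524452516385
scanner H,T [0.5045 0.1389 0.036 ] [0.3908 0.1694 0.03  ] 0.11781631431681744 -15.05230007316423 mid [0.4477 0.1542 0.033 ]
pad (57.99999237060547, 32.99999237060547) [[425.0, 233.0], [458.0, 233.0], [458.0, 291.0], [425.0, 291.0]]
[[0.505, -0.2535, 0.012], [0.5029, -0.3539, 0.012], [0.3274, -0.3448, 0.012], [0.3296, -0.2457, 0.012]] [ 0.4162239  -0.29947184  0.012     ]
```

```bash
python3 - <<'E'
from h import *
p=optics.get_image("scene");q=optics.get_image("top")
print("label proj scene",proj(p,[.554,.2855,.08]),"expected ~(235,277)")
for n,X in dict(win=[.5045,.1389,.02],mid=[.4477,.1542,.034]).items():print(n,proj(p,X))
g=cv2.cvtColor(q["color"],cv2.COLOR_RGB2GRAY)
for t in(35,50):
    m=(g[226:290,428:466]<t).astype(np.uint8);n,l,s,c=cv2.connectedComponentsWithStats(m)
    for i in range(1,n):
        if s[i,4]>60:
            r=cv2.minAreaRect(cv2.findContours((l==i).astype(np.uint8),0,2)[0][0]);u=np.array(r[0])+[428,226];print(t,s[i],u,r[1],r[2],onz(q,u,.012))
b=cv2.resize(q["color"][225:295,420:475,::-1],None,fx=8,fy=8,interpolation=cv2.INTER_CUBIC);cv2.imwrite("pics/pad.png",b)
E
for i in 1 2 3; do python3 -m crank '[8.5,1.97,-2.175,0,0, 8.5,1.97,-2.175,0,0, 8.5,1.97,-2.175,0,0, 8.5,1.97,-2.175,0,0, 8.5,1.97,-2.175,0,0, 8.5,1.97,-2.175,0,0, 8.5,1.97,-2.175,0,0, 8.5,1.97,-2.175,0,0]' 40; done
python3 -m crank '[8.5,0,0,0,0.081, 8.5,0,0,0,0.081, 8.5,0,0,0,0.081, 8.5,0,0,0,0.081, 8.5,0,0,0,0.081, 8.5,0,0,0,0.081, 8.5,0,0,0,0.081, 8.5,0,0,0,0.084]'
```

```text
label proj scene [235.10340537 275.90096582] expected ~(235,277)
win [291.07327427 269.89038794]
mid [304.05087182 277.8350828 ]
50 [ 4 12 12 46 67] [432.86470556 261.64117432] (46.097721099853516, 10.521126747131348) 77.47119140625 [ 0.41732228 -0.27338462  0.012     ]
50 [  7  13  23  42 392] [446.  259.5] (22.0, 41.0) 0.0 [ 0.4229374  -0.31341251  0.012     ]
time_s: 1.42
position: [0.2886, -0.2868, 0.2314]
tool_rot: [[0.925, 0.379, 0.0], [0.379, -0.925, -0.0], [0.0, 0.0, -1.0]]
ft_force: [0.2, -0.3, 0.9]
grip_width: 0.0852
gripper_force: 0.0
time_s: 2.08
position: [0.3685, -0.066, 0.2316]
tool_rot: [[0.925, 0.379, 0.001], [0.379, -0.925, -0.0], [0.0, 0.001, -1.0]]
ft_force: [0.4, -0.7, 0.8]
grip_width: 0.0852
gripper_force: 0.0
time_s: 2.75
position: [0.4484, 0.1549, 0.2314]
tool_rot: [[0.925, 0.379, 0.0], [0.379, -0.925, -0.0], [0.0, 0.0, -1.0]]
ft_force: [1.2, 0.0, 1.1]
grip_width: 0.0852
gripper_force: 0.0
time_s: 3.42
position: [0.4481, 0.1533, 0.2314]
tool_rot: [[0.965, -0.263, 0.0], [-0.263, -0.965, 0.0], [0.0, -0.0, -1.0]]
ft_force: [0.4, 0.2, 1.0]
grip_width: 0.0851
gripper_force: 0.0
```

View pics/pad.png

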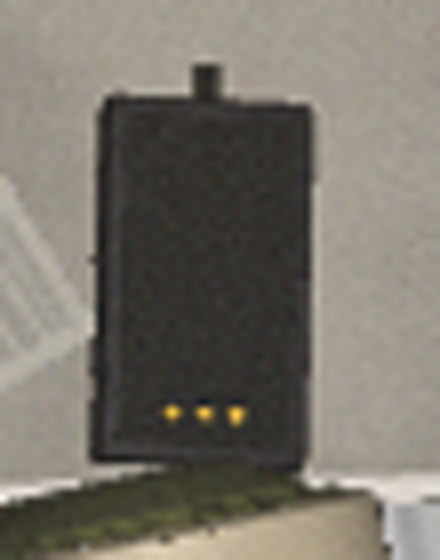

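```bash
python3 -m crank '[8.5,0,0,2.6,0, 8.5,0,0,2.6,0, 8.5,0,0,2.6,0, 8.5,0,0,2.6,0, 8.5,0,0,2.6,0, 8.5,0,0,2.6,0, 8.5,0,0,2.6,0, 8.5,0,0,2.6,0]' 40
python3 -m crank '[8.5,0,0,0.5,0, 8.5,0,0,0.5,0, 8.5,0,0,0.5,0, 8.5,0,0,0.5,0, 8.5,0,0,0,0, 2,0,0,0,0, 2,0,0,0,0, 2,0,0,0,0]' 40
python3 -m crank '[2,0,0,0,0, 2,0,0,0,0, 2,0,0,0,0, 2,0,0,0,0, 2,0,0,0,0, 2,0,0,0,0, 2,0,0,0,0, 2,0,0,0,0]' 40
```

```text
time_s: 4.08
position: [0.4482, 0.1533, 0.0223]
tool_rot: [[0.966, -0.259, 0.001], [-0.259, -0.966, 0.0], [0.001, -0.0, -1.0]]
ft_force: [1.2, 0.1, -0.3]
grip_width: 0.0848
gripper_force: 0.0
time_s: 4.75
position: [0.4484, 0.1534, 0.0038]
tool_rot: [[0.966, -0.259, 0.001], [-0.259, -0.966, 0.0], [0.001, -0.0, -1.0]]
ft_force: [-0.2, 0.2, -0.6]
grip_width: 0.0513
gripper_force: 0.0
time_s: 5.42
position: [0.4484, 0.1533, 0.0038]
tool_rot: [[0.966, -0.259, 0.001], [-0.259, -0.966, 0.0], [0.001, -0.0, -1.0]]
ft_force: [-0.4, -0.8, 5.8]
grip_width: 0.0294
gripper_force: 40.2
```

```bash
python3 -m crank '[2,0,0,-0.75,0, 2,0,0,-0.75,0, 2,0,0,-0.75,0, 2,0,0,-0.75,0, 2,0,0,-0.75,0, 2,0,0,-0.75,0, 2,0,0,-0.75,0, 2,0,0,-0.75,0]' 60
python3 -m crank '[2,0,0,0,-0.081, 2,0,0,0,-0.081, 2,0,0,0,-0.081, 2,0,0,0,-0.081, 2,0,0,0,-0.081, 2,0,0,0,-0.081, 2,0,0,0,-0.081, 2,0,0,0,-0.081]'
python3 -m crank '[2,0.1,-1.04,0,0, 2,0.1,-1.04,0,0, 2,0.1,-1.04,0,0, 2,0.1,-1.04,0,0, 2,0.1,-1.04,0,0, 2,0.1,-1.04,0,0, 2,0.1,-1.04,0,0, 2,0,-1.04,0,0]'
python3 - <<'E'
from h import *
p=optics.get_image("scene");q=optics.get_image("top")
for c,n in((p,"s"),(q,"t")):
    for k,z in(("scanner_mid",.077),("scanner_window",.08),("tall_carton_label",.08)):
        for r in spotter.look_for(c,k)[:3]:
            uv=np.array(r["at"])*[640,480];print(n,k,round(r["score"],2),uv.round(1),onz(c,uv,z).round(3))
a=cv2.resize(p["color"][215:315,200:320,::-1],(600,500),interpolation=cv2.INTER_CUBIC)
b=cv2.resize(q["color"][185:285,200:320,::-1],(600,500),interpolation=cv2.INTER_CUBIC)
im=cv2.resize(np.hstack([a[:,:]]),None,fx=1,fy=1);cv2.imwrite("pics/s1.png",cv2.resize(np.hstack([a,b]),(800,333)))
cv2.imwrite("pics/t1_full.png",b)
E
```

```text
time_s: 6.08
position: [0.4481, 0.1533, 0.0642]
tool_rot: [[0.966, -0.259, 0.0], [-0.259, -0.966, 0.0], [0.0, -0.0, -1.0]]
ft_force: [0.0, -0.3, -0.7]
grip_width: 0.029
gripper_force: 59.6
time_s: 6.75
position: [0.4481, 0.1533, 0.0637]
tool_rot: [[0.925, 0.38, -0.0], [0.38, -0.925, -0.0], [-0.0, -0.0, -1.0]]
ft_force: [0.1, 0.3, -1.9]
grip_width: 0.0291
gripper_force: 59.8
time_s: 7.42
position: [0.423, 0.2342, 0.0633]
tool_rot: [[0.926, 0.376, 0.0], [0.376, -0.926, 0.0], [0.0, -0.0, -1.0]]
ft_force: [0.7, -0.1, -2.6]
grip_width: 0.0293
gripper_force: 59.7
s scanner_mid 0.59 [294.4 288.3] [0.412 0.231 0.077]
s scanner_mid 0.55 [175. 331.] [0.536 0.489 0.077]
s scanner_window 0.62 [296.7 288.2] [0.406 0.23  0.08 ]
s tall_carton_label 0.78 [229.2 278.8] [0.558 0.301 0.08 ]
s tall_carton_label 0.58 [221.5 334.2] [0.446 0.436 0.08 ]
t scanner_window 0.71 [183.1 213.1] [0.57  0.464 0.08 ]
t tall_carton_label 0.98 [197.8 249.8] [0.462 0.42  0.08 ]
```

View pics/s1.png

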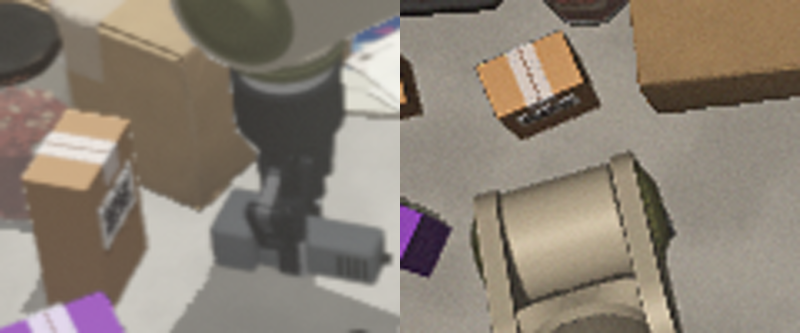

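Run:
```python
from h import *
p=optics.get_image("scene")
s=env.observe();R=np.array(s["tool_rot"]);t=np.array(s["position"]);x=R[:,0];y=-R[:,1];z=np.array([0,0,1.])
m=t+z*(.017-.0038)
S=5
im=cv2.resize(p["color"][215:315,200:320,::-1],None,fx=S,fy=S,interpolation=cv2.INTER_CUBIC).copy()
P=lambda X:tuple(int(v) for v in ((proj(p,X)-[200,215]+.5)*S))
def box(x0,x1,w,h,c):
    q=[m+a*x+b*y+(d-.017)*z for a in(x0,x1) for b in(-w/2,w/2) for d in(0,h)]
    for i in range(8):
        for k in(1,2,4):
            if not i&k: cv2.line(im,P(q[i]),P(q[i|k]),c,1)
box(-.06,.03,.03,.034,(0,255,0));box(.03,.06,.048,.04,(0,0,255))
L=np.array([.554,.2855,.08]);lx=np.array([.927,.375,0]);ly=np.array([-.375,.927,0])
c=[P(L+a*.028*ly+b*.019*z) for a,b in((1,1),(1,-1),(-1,-1),(-1,1))]
cv2.polylines(im,[np.array(c)],True,(255,0,255),1)
cv2.imwrite("pics/ov.png",im)
```

```text
(no output)
```

View pics/ov.png

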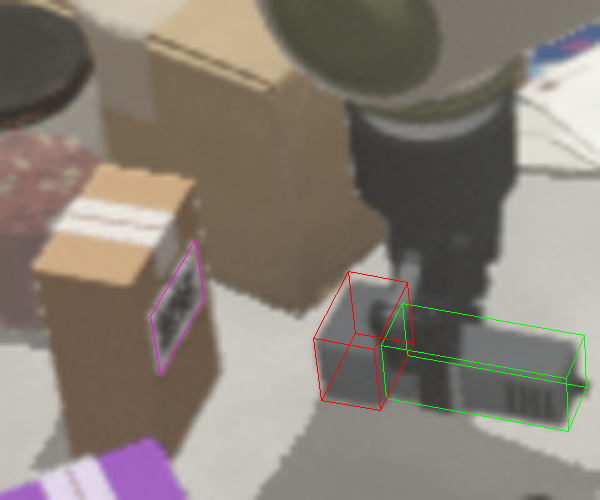

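The wireframe fits both scanner and label. I'll trim 1.5 mm sideways and hold.

```bash
python3 -m crank '[2,0.07,0.08,0,0, 2,0.07,0.08,0,0, 2,0,0,0,0, 2,0,0,0,0, 2,0,0,0,0, 2,0,0,0,0, 2,0,0,0,0, 2,0,0,0,0]'
for i in 1 2 3 4; do python3 -m crank '[2,0,0,0,0, 2,0,0,0,0, 2,0,0,0,0, 2,0,0,0,0, 2,0,0,0,0, 2,0,0,0,0, 2,0,0,0,0, 2,0,0,0,0]'; done | grep -E "time|posi"
```

```text
time_s: 8.53
position: [0.4252, 0.2321, 0.0633]
tool_rot: [[0.926, 0.376, 0.0], [0.376, -0.926, -0.0], [0.0, 0.0, -1.0]]
ft_force: [0.0, 0.6, -2.1]
grip_width: 0.0292
gripper_force: 59.7
time_s: 9.2
position: [0.4252, 0.2321, 0.0633]
time_s: 9.87
position: [0.4252, 0.2321, 0.0633]
time_s: 10.53
position: [0.4252, 0.2321, 0.0633]
time_s: 11.2
position: [0.4252, 0.2321, 0.0633]
```

```bash
python3 -m crank '[2,0,0,-0.75,0.054, 2,0,0,-0.75,0.054, 2,0,0,-0.75,0.054, 2,0,0,-0.75,0.054, 2,0,0,-0.75,0.054, 2,0,0,-0.75,0.054, 2,0,0,-0.75,0.054, 2,0,0,-0.75,0.056]'
for i in 1 2 3; do python3 -m crank '[2,0.097,2.265,0,0, 2,0.097,2.265,0,0, 2,0.097,2.265,0,0, 2,0.097,2.265,0,0, 2,0.097,2.265,0,0, 2,0.097,2.265,0,0, 2,0.097,2.265,0,0, 2,0.097,2.265,0,0]'; done
python3 -m crank '[2,0,0,0.5,0, 2,0,0,1,0, 2,0,0,1,0, 2,0,0,1,0, 2,0,0,1,0, 2,0,0,1,0, 2,0,0,0.5,0, 2,0,0,0,0]'
python3 - <<'E'
from h import *
p=optics.get_image("scene");q=optics.get_image("top")
a=cv2.resize(p["color"][140:260,330:470,::-1],(560,480),interpolation=cv2.INTER_CUBIC)
c=np.array([[.493,-.356],[.491,-.274]])
b=cv2.resize(q["color"][215:305,395:500,::-1],(560,480),interpolation=cv2.INTER_CUBIC)
cv2.imwrite("pics/c2.png",cv2.resize(np.hstack([a,b]),(800,343)))
E
```

```text
time_s: 11.87
position: [0.4251, 0.2321, 0.1237]
tool_rot: [[0.999, -0.051, -0.0], [-0.051, -0.999, -0.0], [-0.0, 0.0, -1.0]]
ft_force: [-0.5, -0.3, -1.5]
grip_width: 0.0292
gripper_force: 59.6
time_s: 12.53
position: [0.424, 0.0497, 0.1234]
tool_rot: [[0.999, -0.048, 0.0], [-0.048, -0.999, -0.0], [0.0, 0.0, -1.0]]
ft_force: [0.1, 0.6, -1.7]
grip_width: 0.0292
gripper_force: 59.8
time_s: 13.2
position: [0.423, -0.1318, 0.1234]
tool_rot: [[0.999, -0.048, 0.0], [-0.048, -0.999, -0.0], [0.0, 0.0, -1.0]]
ft_force: [0.1, 0.2, -1.9]
grip_width: 0.0294
gripper_force: 59.8
time_s: 13.87
position: [0.422, -0.3131, 0.1233]
tool_rot: [[0.999, -0.048, -0.0], [-0.048, -0.999, 0.0], [-0.0, -0.0, -1.0]]
ft_force: [0.6, 0.3, -1.0]
grip_width: 0.0291
gripper_force: 59.8
time_s: 14.53
position: [0.4219, -0.3112, 0.0623]
tool_rot: [[0.999, -0.048, -0.001], [-0.048, -0.999, 0.002], [-0.002, -0.002, -1.0]]
ft_force: [-0.3, 1.2, -1.2]
grip_width: 0.0293
gripper_force: 59.8
```

View pics/c2.png

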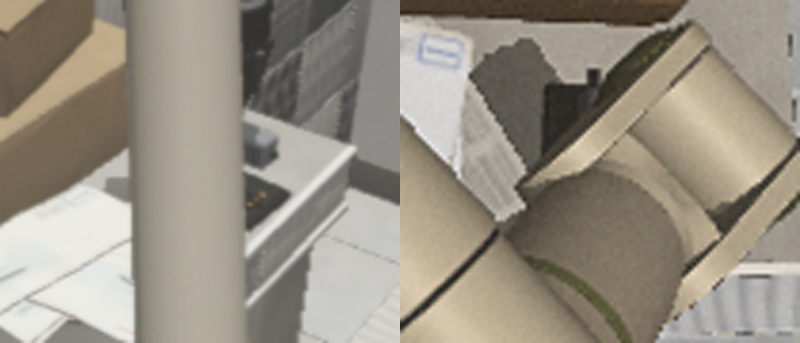

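The arm hides most of the view, but the scanner's tail is above the pad as expected. Descending, then releasing on contact.

```bash
python3 -m crank '[2,0,0,0.8,0, 2,0,0,0.8,0, 2,0,0,0.8,0, 2,0,0,0.8,0, 2,0,0,0.6,0, 2,0,0,0.3,0, 2,0,0,0.1,0, 2,0,0,0,0]'
python3 -m crank '[2,0,0,0.05,0, 2,0,0,0.05,0, 2,0,0,0.05,0, 2,0,0,0.05,0, 2,0,0,0.05,0, 2,0,0,0.05,0, 2,0,0,0,0, 2,0,0,0,0]'
```

```text
time_s: 15.3
position: [0.4222, -0.312, 0.0211]
tool_rot: [[0.999, -0.048, -0.0], [-0.048, -0.999, 0.0], [-0.0, -0.0, -1.0]]
ft_force: [0.1, 0.4, -1.9]
grip_width: 0.0295
gripper_force: 59.8
time_s: 15.97
position: [0.4222, -0.312, 0.0183]
tool_rot: [[0.999, -0.048, -0.0], [-0.048, -0.999, 0.0], [-0.0, -0.0, -1.0]]
ft_force: [-0.5, -0.7, -0.7]
grip_width: 0.0292
gripper_force: 59.8
```

```bash
python3 -m crank '[2,0,0,0.05,0, 2,0,0,0.05,0, 2,0,0,0.05,0, 2,0,0,0.05,0, 2,0,0,0,0, 2,0,0,0,0, 2,0,0,0,0, 2,0,0,0,0]'
```

```text
time_s: 16.63
position: [0.4223, -0.312, 0.0164]
tool_rot: [[0.999, -0.048, 0.0], [-0.048, -0.999, -0.0], [0.0, 0.0, -1.0]]
ft_force: [-0.3, 0.4, -0.8]
grip_width: 0.0291
gripper_force: 59.8
```

```bash
python3 -m crank '[2,0,0,0.05,0, 2,0,0,0.05,0, 2,0,0,0,0, 2,0,0,0,0, 2,0,0,0,0, 2,0,0,0,0, 2,0,0,0,0, 2,0,0,0,0]'
```

```text
time_s: 17.3
position: [0.4223, -0.312, 0.0158]
tool_rot: [[0.999, -0.048, 0.0], [-0.048, -0.999, -0.0], [0.0, 0.0, -1.0]]
ft_force: [-1.1, 1.9, 5.6]
grip_width: 0.029
gripper_force: 60.6
```

Contact at 5.6 N. Opening part way, since the letters are nearby, then rising and moving the arm clear to look.

```bash
python3 -m crank '[3.2,0,0,0,0, 3.6,0,0,0,0, 4.2,0,0,0,0, 5,0,0,0,0, 5,0,0,0,0, 5,0,0,0,0, 5,0,0,0,0, 5,0,0,0,0]'
python3 -m crank '[5,0,0,-0.4,0, 5,0,0,-1,0, 5,0,0,-2.5,0, 5,0,0,-2.5,0, 5,0,0,-2.5,0, 5,0,0,-2.5,0, 5,0,0,-2.5,0, 5,0,0,-2.5,0]'
for i in 1 2; do python3 -m crank '[5,-1.5,1.4,0,0, 5,-1.5,1.4,0,0, 5,-1.5,1.4,0,0, 5,-1.5,1.4,0,0, 5,-1.5,1.4,0,0, 5,-1.5,1.4,0,0, 5,-1.5,1.4,0,0, 5,-1.5,1.4,0,0]';done
python3 - <<'E'
from h import *
p=optics.get_image("scene");q=optics.get_image("top")
for c,n in((p,"s"),(q,"t")):
    for k,z in(("scanner_mid",.046),("tall_carton_label",.08)):
        for r in spotter.look_for(c,k)[:3]:
            uv=np.array(r["at"])*[640,480];print(n,k,round(r["score"],2),uv.round(1),onz(c,uv,z).round(3))
a=cv2.resize(p["color"][140:260,330:470,::-1],(560,480),interpolation=cv2.INTER_CUBIC)
b=cv2.resize(q["color"][215:305,395:500,::-1],(560,480),interpolation=cv2.INTER_CUBIC)
cv2.imwrite("pics/c3.png",cv2.resize(np.hstack([a,b]),(800,343)))
E
```

```text
time_s: 17.97
position: [0.4223, -0.312, 0.0153]
tool_rot: [[0.999, -0.048, -0.0], [-0.048, -0.999, -0.0], [-0.0, 0.0, -1.0]]
ft_force: [0.9, -0.2, -0.1]
grip_width: 0.0501
gripper_force: 0.0
time_s: 18.63
position: [0.4221, -0.3117, 0.1816]
tool_rot: [[0.999, -0.048, 0.001], [-0.048, -0.999, -0.001], [0.001, 0.001, -1.0]]
ft_force: [-0.1, -0.0, -0.0]
grip_width: 0.05
gripper_force: 0.0
time_s: 19.3
position: [0.2961, -0.4185, 0.1803]
tool_rot: [[0.999, -0.048, 0.0], [-0.048, -0.999, -0.001], [0.0, 0.001, -1.0]]
ft_force: [0.4, -0.4, -0.9]
grip_width: 0.0497
gripper_force: 0.0
time_s: 19.97
position: [0.1709, -0.5246, 0.1803]
tool_rot: [[0.999, -0.048, 0.0], [-0.048, -0.999, -0.001], [0.0, 0.001, -1.0]]
ft_force: [-0.3, -0.6, -0.1]
grip_width: 0.0497
gripper_force: 0.0
s tall_carton_label 0.89 [221.5 334. ] [0.446 0.436 0.08 ]
s tall_carton_label 0.73 [230.7 276.1] [0.562 0.292 0.08 ]
t scanner_mid 0.56 [444.  259.6] [ 0.42  -0.299  0.046]
t tall_carton_label 0.93 [241.4 206.2] [0.587 0.294 0.08 ]
t tall_carton_label 0.89 [196.5 251.9] [0.456 0.424 0.08 ]
```

View pics/c3.png

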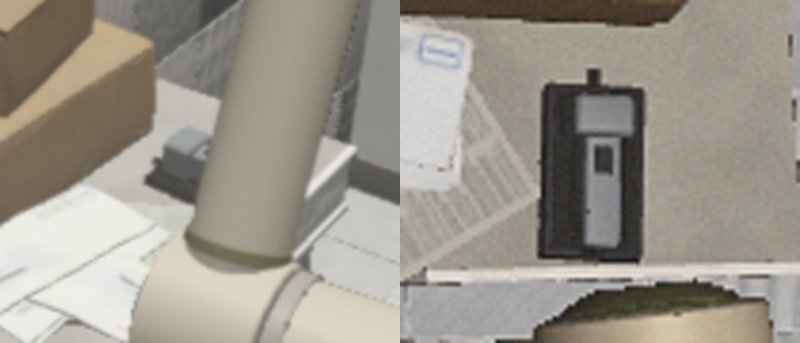

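The scanner lies upright and centred on the pad: the few-pixel offset at c3 (605,170) matches parallax. The tall carton hasn't moved, at top (241,206).

```bash
python3 -c "
from rig import env
print(env.close_job())"
```

```text
the job is handed in; nothing more can be done
None
```

I held the scanner level and upright about 8 cm from the middle of the tall carton's label for over 2.5 s, laid it right way up on the middle of the charging pad, let go, and handed the job in after about 20 s; the final images put the tall carton where it started, and the low carton, which I didn't re-measure, was never approached.

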